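Turn the pump end plate over against the desk stop

TASK

One of the two aluminium pump end plates on the desk still lies smooth back up. Without gripping or lifting it, push it gently along the desk with the fingertips against the white sheet-steel stop until it tips up and leans steeply there, then from behind the stop push its raised edge back towards the robot so that it falls over and lies flat on the desk in front of the stop, gasket side up. Leave the other plate, the stop and the other things on the desk alone.

Things in the scene. Friction and masses are not known exactly. Their poses are not given: they have to be found in the camera images.
- plate: The plate to turn: plain aluminium, 90 mm (its x) by 100 mm (y) by 8 mm thick, 0.13 to 0.27 kg, bolt holes at the corners. Origin at its centre, 4 mm above the desk when flat. z comes out of the smooth back, up at the start; the gasket side (black 68 mm ring, two dark ports) is face down. It starts 25 to 55 mm in front of the stop's toe, within 10 degrees of square to it (x away from the robot).
- plate_lead (a point): Middle of the plate's leading edge (the 100 mm edge nearest the stop), 45 mm from its centre along its x, mid-thickness. With the rear edge pushed to the toe, the plate leans at about 65 degrees, this edge is about 82 mm above the desk, and it stays leaning when let go. Plate on desk: friction about 0.6.
- other_plate: The other plate, same size, 90 (x) by 100 (y) by 8 mm, already gasket side up (black ring and two ports visible) in the other place in front of the stop. Origin at the centre of its underside. To be left alone.
- stop: Fixed white sheet-steel stop, 400 mm long along its y. Origin on the desk at the middle of its toe line (edge nearest the robot); x is level and square to it, away from the robot. Near face in (x, z) mm: slopes from (0, 0) to (14, 14), to (20.5, 28), then almost upright to the top edge (23, 54). Slippery: a plate pushed squarely along the desk by its rear edge rides up the face.
- stop_top (a point): Middle of the stop's top edge, 54 mm above the desk, 25 mm beyond the toe line; the sheet is 4 mm thick. Behind it a 4 mm flange reaches 58 mm beyond the toe, with ribs up to 29 mm high; nothing taller stands behind it. The leaning plate's raised edge, pushed level from behind just above this height some 50 mm towards the robot, passes upright and falls over by itself.
- nipple: Brass hose nipple, 22 mm across, 40 mm high, standing between the two plates (midway, 75 to 95 mm in front of the toe). Origin under its centre. Bystander.
- nut: Brass ring nut, 30 mm across, 14 mm high, lying beside the plates, about 210 mm along +y of the stop's middle. Origin under its centre. Bystander.
- shell: Steel teat-cup shell, 46 mm across, 140 mm high, standing beyond the left (+y) end of the stop. Origin under its centre. Bystander.
- mug: White mug, 80 mm across, 90 mm high, on the left of the desk. Origin under its centre. Bystander.
- screwdriver: Screwdriver lying behind the stop, 30 mm high at most. Bystander.
- pen: Green pen, 130 mm long and 10 mm thick, lying on the right of the desk. Bystander.
- sealant: Small capped bottle, 50 mm across, 120 mm high, beyond the right end of the stop. Origin under its centre. Bystander.
Not all that is in view belongs to the job. Leave any blue or yellow look-alike of the plate alone.

How it is judged:
On the way:
1. the plate leans steeply (45 degrees or more) against the stop, its foot on the desk in front of it (angle between plate's own z axis and vertical between 0.785 and 1.57 rad and contact force between plate and stop above 0.05 N and height (world z) of plate below 0.055 m), for 0.2 s.
At the end, for the whole second after the job is handed in: The plate lies flat on the desk (within 6 degrees), gasket side up, at rest, its centre 30 to 200 mm in front of the stop's toe and within the stop's length; the other plate lies flat within 20 mm of where it was (angle between plate's own z axis and vertical above 3.04159 rad and height (world z) of plate below 0.01 m and x of plate in the frame of stop between -0.2 and -0.03 m and y of plate in the frame of stop between -0.2 and 0.2 m and linear speed of plate below 0.02 m/s and angular speed of plate below 0.2 rad/s and distance of other_plate from where it was at the start of the episode below 0.02 m and angle between other_plate's own z axis and vertical below 0.1 rad); the robot touches nothing.
It fails at once if the plate was lifted or carried instead of tipped: its centre rose above 60 mm, or it was off the desk while level (height (world z) of plate above 0.06 m or (height (world z) of plate above 0.03 m and (angle between plate's own z axis and vertical below 0.25 rad or angle between plate's own z axis and vertical above 2.9 rad))).
It fails at once if the other plate was moved more than 20 mm or tipped (distance of other_plate from where it was at the start of the episode above 0.02 m or angle between other_plate's own z axis and vertical above 0.3 rad).
It fails at once if another thing on the desk was moved more than 30 mm (distance of any of nipple, nut, shell, mug, screwdriver, pen, sealant from where it was at the start of the episode above 0.03 m).
It fails at once if the plate was rammed against the stop with more than 40 N (contact force between plate and stop above 40 N).
It also fails if it takes over 51 s, if anything falls off the work surface, if the arm or the gripper's body presses on something with over 40 N, if the wrist force passes 120 N, or if a joint passes its speed limit or range.

ROBOT

A 6-joint arm with a two-finger parallel gripper is mounted at the origin on the work surface. World frame = base frame: x ahead of the robot, y to its left, z up, the work surface at z = 0. Lengths are in m, angles in rad, forces in N, time in s.
With the tool pointing down it reaches from about 0.325 to 0.9 m from the base axis. Payload 3.5 kg.
Tool frame: the origin (TCP) lies on the centre line of the jaws, within the pads' length; the fingertips stand 14 mm ahead of it and the grasp point (between the pads) lies 5 mm behind it (tip_extent is the y of the fingertips in the tool frame, in m); y points along the fingers, z is the direction in which the jaws open and shut, and the axes are right-handed (so a half turn about y gives the same grasp; the last joint's range is limited). The gripper opens to 85 mm and grips with 20 to 120 N. Pads are 22 mm wide; open, the fingers measure 114 mm over their backs; the gripper's body (76 mm by 85 mm) begins 54 mm behind the grasp point. The pads swing forward as they close: fully open they stand 13 mm farther back than shut.
Start: joints at [-1.32, 0.276, -0.026, 1.268, 0, 1.467], TCP at [0.217, -0.586, 0.245] pointing down, gripper open.
Joint ranges: [-3.12, 3.12], [-0.85, 1.88], [-1.08, 1.24], [-1.95, 2.15], [-1.57, 1.53], [-3.14, 3.14]. Speed limits (rad/s): [2.57, 2.57, 3.14, 3.14, 3.14, 3.14].

INTERFACE

Orientations are given as a unit quaternion [x, y, z, w].
In Python, from bench import * gives the robot as it stands.
- The arm moves only by the tool step_arm, never from a script. Its argument "motion" is a list of rows, each an object of numbers: "wx", "wy", "wz": the turn, a rotation vector about the tool's x, y, z in rad; "x", "y", "z": the shift along the tool's x, y, z in mm; "fingers": the gripper's target within -1 to 1 (shut at 1, half-way at 0, fully open at -1). A call has 1 to 10 rows; each row shifts and turns the commanded pose from where the row before left it, along the tool's axes as they then stand; what a row does not reach is not made up. A row lasts 1/10 s, in which the tool goes at most 50 mm and 8.59 degrees, less where a joint would pass 70% of its speed; a pose out of reach is approached as far as the arm can. A call is refused whole if a number of a shift passes 50 or a number of a turn 0.15, either way. A call with a gripper value outside its range is refused whole. The fingers move at their own pace and stop on an object; "grip_force" is the grip in N (left out, the last holds). Time passes only in rows, so rows that do not move let the fingers close. It gives the time, the measured TCP pose, the force and the opening at its end, in the units of the state.
- sense(): the state, without advancing time (a new reading comes with each control period).
- camera(name): name is "side" or "top"; returns a dict with "frame" (384x512x3 uint8, red, green, blue), "z_map" (384x512 float32, m along the optical axis (not along the pixel's ray), 0 where there is no reading), "K" (3x3 intrinsics, pixels), "D" ([k1, k2, p1, p2, k3] as OpenCV has them; the pictures are not rectified), "camera_from_world" (4x4, takes a point from world to camera coordinates). Camera axes: x right, y down, z forward; pixel columns grow to the right and rows downward; lengths in m; the calibration is good to about 2 mm. A picture is of the moment at which its call begins.
- job_done(): hands the job in, once; it reports no verdict.
The state is a dict: "time": time; "qpos": joint angles; "joint_velocities": joint speeds; "tau": joint torques, N m; "tool_pos": TCP position; "ee_rot": TCP orientation; "ft_force": force on the tool from outside, world axes, zero at the start; "torque": the same for the moment, N m; "opening": opening from 0.0 (shut) to 1.0 (fully open).
Only numpy, scipy, OpenCV 4.12 (cv2) and the standard library are available. Lean on these libraries where they do the work, as an engineer would, in place of code of your own. Each camera call takes 0.05 s, during which the arm holds its last target.

## Working session

There is one attempt and no reset: what is moved stays moved. The work goes in short steps, Python scripts to look and compute and a tool call to move; the robot and the scene stay as the last step left them, time stands still between calls to the robot, and variables do not carry over. Pictures are saved under pics/ and viewed, and the job is handed in when it is done.

Besides the shell and the picture viewer there is one more tool, called after ">>>" as a command line: name --argument value ..., lists and objects as JSON in quotes. step_arm: Moves the arm, as the interface text tells. Its arguments: {"type":"object","properties":{"motion":{"type":"array","items":{"type":"object","properties":{"wx":{"type":"number"},"wy":{"type":"number"},"wz":{"type":"number"},"x":{"type":"number"},"y":{"type":"number"},"z":{"type":"number"},"fingers":{"type":"number"}}}},"grip_force":{"type":"number"}},"required":["motion"]}

```bash
mkdir -p pics
cat > h.py <<'E'
from bench import *
import numpy as np, cv2
def snap(name,fn):
    c=camera(name); cv2.imwrite('pics/'+fn+'.png',c['frame'][:,:,::-1]); np.savez('pics/'+fn+'.npz',**c); return c
def ray(c,uv):
    p=cv2.undistortPoints(np.array([[uv]],float),np.array(c['K']),np.array(c['D'])).ravel()
    T=np.linalg.inv(c['camera_from_world']); return T[:3,3],T[:3,:3]@np.array([p[0],p[1],1.])
def onz(c,uv,z):
    o,d=ray(c,uv); return o+d*(z-o[2])/d[2]
def dep(c,uv):
    o,d=ray(c,uv); return o+d*c['z_map'][int(uv[1]),int(uv[0])]
def proj(c,P):
    T=np.array(c['camera_from_world']); r,_=cv2.Rodrigues(T[:3,:3]); return cv2.projectPoints(np.array(P,float).reshape(-1,3),r,T[:3,3],np.array(c['K']),np.array(c['D']))[0].reshape(-1,2)
E
python3 - <<'E'
from h import *
for n in('top','side'): 
    c=snap(n,n+'0'); print(n,np.linalg.inv(c['camera_from_world'])[:3].round(3))
print(sense())
E
```

```text
top [[ 0.011 -0.996  0.088  0.479]
 [-1.    -0.009  0.027 -0.01 ]
 [-0.026 -0.088 -0.996  1.121]]
side [[-0.974 -0.111  0.199  0.349]
 [-0.227  0.544 -0.807  0.983]
 [-0.018 -0.831 -0.555  0.718]]
{'time': 0.1, 'qpos': array([-1.32041182e+00,  2.77081806e-01, -2.77540184e-02,  1.26797523e+00,
       -8.80334077e-07,  1.46738876e+00]), 'joint_velocities': array([ 0.00067449, -0.00166659,  0.00415393, -0.00046624,  0.00078784,
        0.00040771]), 'tau': array([-5.67713723e-04, -4.46710646e+01,  2.96127874e+01,  8.48654861e-03,
       -1.21865996e-04, -6.53269097e-06]), 'tool_pos': array([ 0.21635441, -0.58564122,  0.24425118]), 'ee_rot': array([-0.12448559,  0.69678215, -0.69536141,  0.12438037]), 'ft_force': array([-0.43426703, -0.05244375, -0.84050547]), 'torque': array([-0.0107404 ,  0.04723319,  0.02446435]), 'opening': 0.9988610510663657}
```

View pics/top0.png

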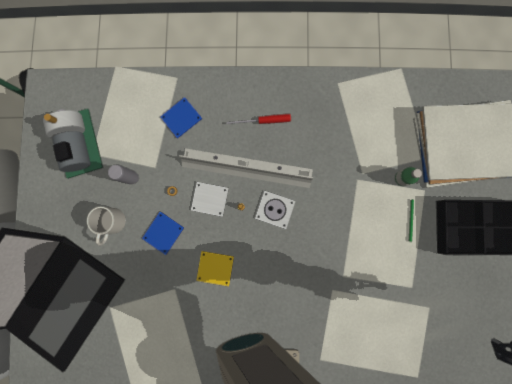

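View pics/side0.png

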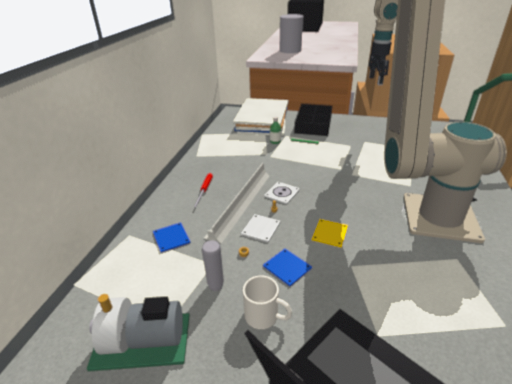

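Candidates in the top view are the plain aluminium plate, smooth back up, at (210,198); the gasket-up plate at (275,209); blue look-alikes at (181,117) and (163,232); and a yellow one at (215,268). The one to turn is (210,198). I'll check it in a close crop and measure it.

```bash
cat > m.py <<'E'
from h import *
c=dict(np.load('pics/top0.npz'))
f=c['frame']; x0,y0,x1,y1=150,130,340,240
cr=cv2.resize(f[y0:y1,x0:x1],None,fx=4,fy=4,interpolation=cv2.INTER_CUBIC)
cv2.imwrite('pics/crop0.png',cr[:,:,::-1])
g=f.astype(int); 
m=((g.min(2)>160)).astype(np.uint8)
n,l,s,ce=cv2.connectedComponentsWithStats(m)
for i in range(1,n):
    if s[i,4]>60 and 150<ce[i][0]<340 and 130<ce[i][1]<240:
        cn=np.argwhere(l==i)[:,::-1].astype(np.float32)
        r=cv2.minAreaRect(cn); b=cv2.boxPoints(r)
        print(s[i],ce[i].round(1),r, 'z',np.median([dep(c,p)[2] for p in cn]).round(4))
        h=.008
        print(np.array([onz(c,p,h)[:2] for p in b]).round(4).tolist(), onz(c,r[0],h).round(4))
E
python3 m.py
```

```text
[191 182  37  34 887] [209.2 198.7] ((209.07693481445312, 198.61538696289062), (31.77081298828125, 28.63295555114746), 11.309932708740234) z 0.0089
[[0.5138, 0.2295], [0.6001, 0.2145], [0.5818, 0.1181], [0.496, 0.1336]] [0.5478 0.1738 0.008 ]
[256 191  39  38 465] [274.9 209.4] ((274.70001220703125, 209.39999389648438), (31.939002990722656, 28.776723861694336), 18.43494987487793) z 0.0091
[[0.4904, 0.0327], [0.5736, 0.006], [0.5437, -0.0862], [0.461, -0.0591]] [ 0.517  -0.0267  0.008 ]
```

```bash
ls pics
```

```text
crop0.png
side0.npz
side0.png
top0.npz
top0.png
```

View pics/crop0.png

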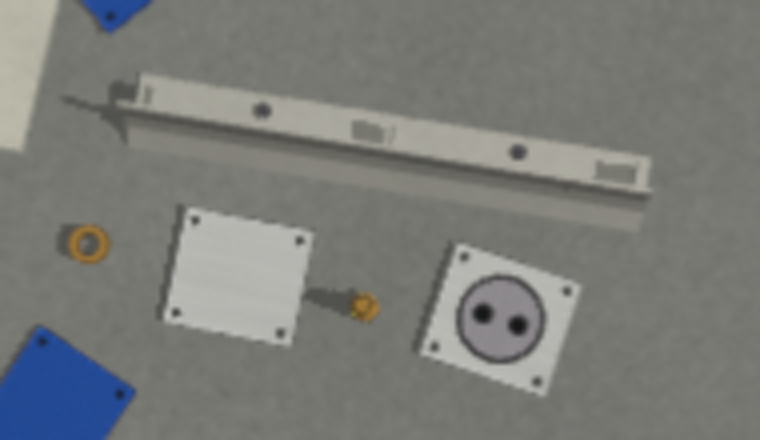

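Run:
```python
from h import *
c=dict(np.load('pics/top0.npz'))
a=onz(c,(181.75,167),0);b=onz(c,(309.5,187.5),0);print('toe',a,b,np.linalg.norm(a-b),np.degrees(np.arctan2(*(a-b)[:2])))
a2=onz(c,(179.5,156.3),.054);b2=onz(c,(312.3,178),.054);print('top',a2,b2,np.linalg.norm(a2-b2))
# depth profile down the stop at several columns
for u in (200,245,290):
    print(u)
    for v in range(146,196,1):
        p=dep(c,(u,v)); print(v,p.round(4).tolist(),c['frame'][v,u].tolist()) if p[2]>.001 else 0
s=dict(np.load('pics/side0.npz'))
cr=cv2.resize(s['frame'][150:310,180:330],None,fx=4,fy=3.75,interpolation=cv2.INTER_CUBIC); cv2.imwrite('pics/crops0.png',cr[:,:,::-1])
```

```text
toe [0.6459054  0.26308272 0.        ] [ 0.58536428 -0.13278943  0.        ] 0.40047470171944827 8.694932637502482
top [0.66990863 0.25772351 0.054     ] [ 0.60816821 -0.13507036  0.054     ] 0.39761652283804744
200
146 [0.7116, 0.2069, 0.0039] [117, 118, 112]
147 [0.7087, 0.207, 0.0027] [117, 118, 112]
151 [0.6955, 0.2061, 0.0057] [159, 158, 148]
152 [0.6931, 0.2067, 0.0019] [166, 165, 154]
153 [0.6889, 0.2056, 0.0072] [166, 165, 155]
154 [0.6865, 0.2063, 0.0033] [167, 165, 155]
155 [0.6835, 0.2063, 0.0027] [166, 165, 155]
156 [0.6791, 0.2049, 0.0098] [166, 165, 155]
157 [0.6762, 0.205, 0.0085] [166, 165, 155]
158 [0.6742, 0.2063, 0.0016] [163, 162, 152]
159 [0.6622, 0.1961, 0.0536] [145, 144, 136]
160 [0.6605, 0.1976, 0.0455] [97, 96, 91]
161 [0.6593, 0.1996, 0.0348] [81, 80, 76]
162 [0.6574, 0.2009, 0.0275] [98, 97, 91]
163 [0.6553, 0.2019, 0.0219] [104, 103, 97]
164 [0.6537, 0.2036, 0.0127] [112, 110, 104]
165 [0.6507, 0.2038, 0.0115] [128, 126, 119]
166 [0.6476, 0.2037, 0.0116] [132, 130, 122]
167 [0.6449, 0.2041, 0.0087] [132, 130, 123]
168 [0.6428, 0.2053, 0.0025] [131, 129, 1
[... 3708 characters left out ...]
 0.0325] [86, 85, 80]
177 [0.6137, -0.0714, 0.0283] [99, 99, 93]
178 [0.6114, -0.0717, 0.0226] [107, 106, 100]
179 [0.6093, -0.0722, 0.0144] [116, 115, 108]
180 [0.6063, -0.0722, 0.0144] [132, 131, 123]
181 [0.604, -0.0726, 0.0081] [136, 135, 126]
182 [0.6013, -0.0728, 0.0042] [136, 135, 127]
183 [0.5983, -0.0729, 0.0032] [137, 136, 127]
185 [0.5924, -0.073, 0.0014] [122, 123, 117]
186 [0.5891, -0.0729, 0.0033] [120, 122, 115]
187 [0.5863, -0.0731, 0.0011] [120, 121, 114]
189 [0.58, -0.073, 0.0019] [117, 118, 111]
190 [0.577, -0.0731, 0.0017] [117, 118, 112]
191 [0.5738, -0.073, 0.0033] [120, 121, 114]
192 [0.5708, -0.0731, 0.002] [120, 121, 115]
194 [0.5645, -0.0729, 0.0052] [119, 119, 114]
```

View pics/crops0.png

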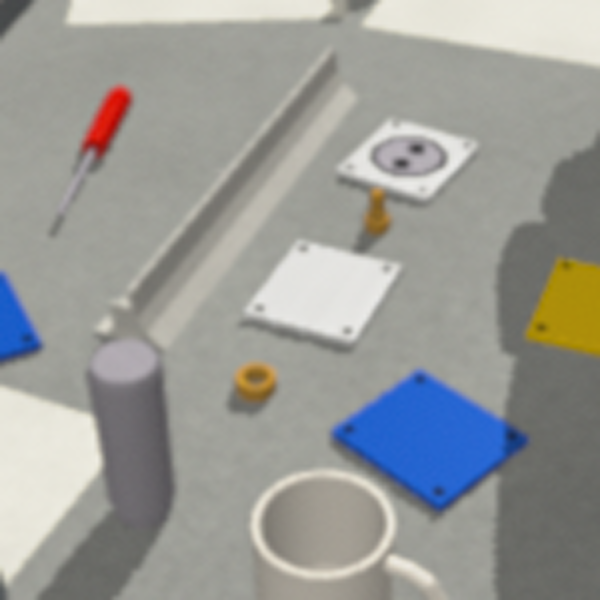

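The crop confirms it: the plate at (210,199) is plain and grey-white, and its neighbour at (275,209) shows the ring and ports. Next come the tool axes and the approach geometry.

```bash
cat > g.py <<'E'
from h import *
from scipy.spatial.transform import Rotation as R
O=np.array([0.6156,0.0651,0]); th=np.radians(-8.7)
SX=np.array([np.cos(th),np.sin(th),0]); SY=np.array([-np.sin(th),np.cos(th),0])
S=np.column_stack([SX,SY,[0,0,1]])
def toS(p): return S.T@(np.asarray(p)-O)
def toW(p): return O+S@np.asarray(p,float)
def st():
    s=sense(); M=R.from_quat(s['ee_rot']).as_matrix(); 
    print('t',s['time'],'W',s['tool_pos'].round(4),'S mm',(toS(s['tool_pos'])*1000).round(1),'F_S',(S.T@s['ft_force']).round(2),'op',round(s['opening'],3)); print('axes in S (cols x y z)\n',(S.T@M).round(3),'q',np.round(s['qpos'],2)); return s,M
def plan(pS,RS=None):
    """tool-frame shift mm and rotvec to reach stop-frame pos (m) and orientation"""
    s=sense(); M=R.from_quat(s['ee_rot']).as_matrix()
    print('shift mm',(M.T@(toW(pS)-s['tool_pos'])*1000).round(1))
    if RS is not None: print('rot',R.from_matrix(M.T@S@RS).as_rotvec().round(3))
# tool: y down, x = +SX  -> z = x cross y = SX x (-Z) = SY
def tilt(t): # body leaning back to robot by t: y=(sin t,0,-cos t)
    y=np.array([np.sin(t),0,-np.cos(t)]); z=np.array([0,1.,0]); x=np.cross(y,z); return np.column_stack([x,y,z])
E
python3 - <<'E'
from g import *
st()
print('plate',toS([.5478,.1738,.004]),'other',toS([.517,-.0267,0]))
c=dict(np.load('pics/top0.npz'))
for n,p,z in(('nipple',(241.2,206.7),.02),('nut',(172,191),.014)): print(n,toS(onz(c,p,z)))
plan([-.17,.098,.08],tilt(0))
plan([-.17,.098,.08],tilt(0)@np.diag([-1,1,-1]))
print(toW([-.17,.098,.08]),toW([.05,.098,.08]))
E
```

```text
t 0.1 W [ 0.2164 -0.5856  0.2443] S mm [-296.2 -703.6  244.3] F_S [-0.42 -0.12 -0.84] op 0.999
axes in S (cols x y z)
 [[-0.875 -0.001  0.484]
 [-0.484  0.002 -0.875]
 [-0.    -1.    -0.002]] q [-1.32  0.28 -0.03  1.27 -0.    1.47]
plate [-0.08346194  0.0971938   0.004     ] other [-0.08357975 -0.10565806  0.        ]
nipple [-0.09225891 -0.00494148  0.02      ]
nut [-0.079173    0.21292267  0.014     ]
shift mm [-498.7  165.6 -639.9]
rot [ 0.    -2.636 -0.003]
shift mm [-498.7  165.6 -639.9]
rot [0.002 0.506 0.   ]
[0.4623796  0.18768674 0.08      ] [0.67984825 0.15440936 0.08      ]
```

>>> step_arm --motion '[{"wy": 0.126,"fingers": 0},{"wy": 0.126,"z": -40},{"wy": 0.126,"z": -45,"x": -5},{"wy": 0.128,"z": -45,"x": -5},{"z": -45,"x": -10},{"z": -45,"x": -10},{"z": -45,"x": -10},{"z": -45,"x": -10},{"z": -45,"x": -10},{"z": -45,"x": -10}]'

```text
invalid input
```

```bash
python3 -c "
from g import *
st();F=np.diag([-1,1,-1]);plan([-.17,.098,.06],tilt(0.14)@F);plan([-.17,.098,.06],tilt(0)@F)"
```

```text
t 0.1 W [ 0.2164 -0.5856  0.2443] S mm [-296.2 -703.6  244.3] F_S [-0.42 -0.12 -0.84] op 0.999
axes in S (cols x y z)
 [[-0.875 -0.001  0.484]
 [-0.484  0.002 -0.875]
 [-0.    -1.    -0.002]] q [-1.32  0.28 -0.03  1.27 -0.    1.47]
shift mm [-498.7  185.6 -639.8]
rot [0.037 0.505 0.137]
shift mm [-498.7  185.6 -639.8]
rot [0.002 0.506 0.   ]
```

>>> step_arm --motion '[{"x": 0,"y": 0,"z": 0,"wx": 0,"wy": 0.12,"wz": 0,"fingers": 0}]'

```text
time: 0.2
tool_pos: [0.2164, -0.5858, 0.2445]
ee_rot: [-0.081, 0.703, -0.702, 0.081]
ft_force: [0.6, 0.2, 0.1]
opening: 0.855
```

>>> step_arm --motion '[{"x": 0,"y": 0,"z": -40,"wx": 0,"wy": 0.13,"wz": 0,"fingers": 0},{"x": -5,"y": 0,"z": -45,"wx": 0,"wy": 0.13,"wz": 0,"fingers": 0},{"x": -5,"y": 0,"z": -45,"wx": 0,"wy": 0.126,"wz": 0,"fingers": 0},{"x": -8,"y": 0,"z": -45,"wx": 0,"wy": 0,"wz": 0,"fingers": 0},{"x": -8,"y": 0,"z": -45,"wx": 0,"wy": 0,"wz": 0,"fingers": 0},{"x": -8,"y": 0,"z": -45,"wx": 0,"wy": 0,"wz": 0,"fingers": 0},{"x": -8,"y": 0,"z": -45,"wx": 0,"wy": 0,"wz": 0,"fingers": 0},{"x": -8,"y": 0,"z": -45,"wx": 0,"wy": 0,"wz": 0,"fingers": 0},{"x": -8,"y": 0,"z": -45,"wx": 0,"wy": 0,"wz": 0,"fingers": 0},{"x": -8,"y": 0,"z": -45,"wx": 0,"wy": 0,"wz": 0,"fingers": 0}]'

```text
time: 1.2
tool_pos: [0.3167, -0.1525, 0.2451]
ee_rot: [0.054, 0.705, -0.705, -0.054]
ft_force: [0.9, 0.4, 0.8]
opening: 0.503
```

```bash
python3 -c "
from g import *
st();F=np.diag([-1,1,-1]);plan([-.17,.098,.06],tilt(0.14)@F);plan([-.17,.098,.06],tilt(0)@F)"
```

```text
t 1.2 W [ 0.3167 -0.1525  0.2451] S mm [-262.5 -260.3  245.1] F_S [0.87 0.51 0.78] op 0.503
axes in S (cols x y z)
 [[-1.     0.    -0.001]
 [ 0.001  0.    -1.   ]
 [-0.    -1.    -0.   ]] q [-0.63 -0.23 -0.55  1.25  0.    2.66]
shift mm [ -92.1  185.1 -358.4]
rot [-0.    -0.001  0.14 ]
shift mm [ -92.1  185.1 -358.4]
rot [ 0.    -0.001 -0.   ]
```

Joint 6 would run out of range in this orientation, so I'm taking the half turn instead.

>>> step_arm --motion '[{"x": 0,"y": 0,"z": 0,"wx": 0,"wy": -0.149,"wz": 0,"fingers": 0},{"x": 0,"y": 0,"z": 0,"wx": 0,"wy": -0.149,"wz": 0,"fingers": 0},{"x": 0,"y": 0,"z": 0,"wx": 0,"wy": -0.149,"wz": 0,"fingers": 0},{"x": 0,"y": 0,"z": 0,"wx": 0,"wy": -0.149,"wz": 0,"fingers": 0},{"x": 0,"y": 0,"z": 0,"wx": 0,"wy": -0.149,"wz": 0,"fingers": 0},{"x": 0,"y": 0,"z": 0,"wx": 0,"wy": -0.149,"wz": 0,"fingers": 0},{"x": 0,"y": 0,"z": 0,"wx": 0,"wy": -0.149,"wz": 0,"fingers": 0},{"x": 0,"y": 0,"z": 0,"wx": 0,"wy": -0.149,"wz": 0,"fingers": 0},{"x": 0,"y": 0,"z": 0,"wx": 0,"wy": -0.149,"wz": 0,"fingers": 0},{"x": 0,"y": 0,"z": 0,"wx": 0,"wy": -0.149,"wz": 0,"fingers": 0}]'

```text
time: 2.2
tool_pos: [0.3165, -0.1541, 0.2449]
ee_rot: [-0.44, 0.554, -0.553, 0.44]
ft_force: [0.5, -0.2, 0.7]
opening: 0.498
```

>>> step_arm --motion '[{"x": 0,"y": 0,"z": 0,"wx": 0,"wy": -0.149,"wz": 0,"fingers": 0},{"x": 0,"y": 0,"z": 0,"wx": 0,"wy": -0.149,"wz": 0,"fingers": 0},{"x": 0,"y": 0,"z": 0,"wx": 0,"wy": -0.149,"wz": 0,"fingers": 0},{"x": 0,"y": 0,"z": 0,"wx": 0,"wy": -0.149,"wz": 0,"fingers": 0},{"x": 0,"y": 0,"z": 0,"wx": 0,"wy": -0.149,"wz": 0,"fingers": 0},{"x": 0,"y": 0,"z": 0,"wx": 0,"wy": -0.149,"wz": 0,"fingers": 0},{"x": 0,"y": 0,"z": 0,"wx": 0,"wy": -0.149,"wz": 0,"fingers": 0},{"x": 0,"y": 0,"z": 0,"wx": 0,"wy": -0.149,"wz": 0,"fingers": 0},{"x": 0,"y": 0,"z": 0,"wx": 0,"wy": -0.149,"wz": 0,"fingers": 0},{"x": 0,"y": 0,"z": 0,"wx": 0,"wy": -0.149,"wz": 0,"fingers": 0}]'

```text
time: 3.2
tool_pos: [0.3165, -0.1541, 0.2449]
ee_rot: [-0.699, 0.109, -0.108, 0.699]
ft_force: [0.6, -0.5, 0.0]
opening: 0.503
```

```bash
python3 -c "
from g import *
st();plan([-.17,.098,.06],tilt(0.14));plan([-.17,.098,.06],tilt(0))"
```

```text
t 3.2 W [ 0.3165 -0.1541  0.2449] S mm [-262.5 -261.9  244.9] F_S [ 0.66 -0.39  0.02] op 0.503
axes in S (cols x y z)
 [[ 0.988 -0.001  0.155]
 [-0.155  0.     0.988]
 [-0.001 -1.     0.   ]] q [-0.64 -0.23 -0.55  1.25 -0.   -0.33]
shift mm [ 35.7 185.  369.9]
rot [ 0.011 -0.156 -0.141]
shift mm [ 35.7 185.  369.9]
rot [-0.    -0.156 -0.001]
```

>>> step_arm --motion '[{"x": 0,"y": 0,"z": 40,"wx": 0,"wy": -0.148,"wz": 0,"fingers": 0},{"x": 5,"y": 0,"z": 40,"wx": 0,"wy": -0.008,"wz": -0.14,"fingers": 0},{"x": 10,"y": 0,"z": 40,"wx": 0,"wy": 0,"wz": 0,"fingers": 0},{"x": 10,"y": 0,"z": 40,"wx": 0,"wy": 0,"wz": 0,"fingers": 0},{"x": 10,"y": 0,"z": 40,"wx": 0,"wy": 0,"wz": 0,"fingers": 0},{"x": 10,"y": 0,"z": 40,"wx": 0,"wy": 0,"wz": 0,"fingers": 0},{"x": 10,"y": 0,"z": 40,"wx": 0,"wy": 0,"wz": 0,"fingers": 0},{"x": 10,"y": 0,"z": 40,"wx": 0,"wy": 0,"wz": 0,"fingers": 0},{"x": 10,"y": 0,"z": 40,"wx": 0,"wy": 0,"wz": 0,"fingers": 0}]'

```text
time: 4.1
tool_pos: [0.4531, 0.1897, 0.2545]
ee_rot: [0.707, -0.006, 0.104, -0.699]
ft_force: [-0.5, -1.6, -0.2]
opening: 0.498
```

```bash
python3 -c "
from g import *
st();plan([-.165,.098,.05],tilt(0.14));plan([-.165,.098,.02],tilt(0.14))"
```

```text
t 4.1 W [0.4531 0.1897 0.2545] S mm [-179.5   98.6  254.5] F_S [-0.24 -1.63 -0.23] op 0.498
axes in S (cols x y z)
 [[ 0.99   0.139  0.005]
 [-0.005 -0.002  1.   ]
 [ 0.139 -0.99  -0.001]] q [ 0.3  -0.05 -0.38  1.11 -0.06  0.45]
shift mm [-14.1 204.6  -0.3]
rot [ 0.002 -0.005 -0.   ]
shift mm [-18.3 234.3  -0.3]
rot [ 0.002 -0.005 -0.   ]
```

>>> step_arm --motion '[{"x": -3,"y": 40,"z": 0,"wx": 0,"wy": -0.005,"wz": 0,"fingers": 0},{"x": -3,"y": 40,"z": 0,"wx": 0,"wy": 0,"wz": 0,"fingers": 0},{"x": -3,"y": 40,"z": 0,"wx": 0,"wy": 0,"wz": 0,"fingers": 0},{"x": -3,"y": 40,"z": 0,"wx": 0,"wy": 0,"wz": 0,"fingers": 0},{"x": -2,"y": 35,"z": 0,"wx": 0,"wy": 0,"wz": 0,"fingers": 0},{"x": 0,"y": 10,"z": 0,"wx": 0,"wy": 0,"wz": 0,"fingers": 0},{"x": 0,"y": 0,"z": 0,"wx": 0,"wy": 0,"wz": 0,"fingers": 0}]'

```text
time: 4.8
tool_pos: [0.466, 0.1849, 0.0483]
ee_rot: [0.708, -0.006, 0.102, -0.699]
ft_force: [-0.4, 0.2, 0.5]
opening: 0.502
```

```bash
python3 -c "
from g import *
st();plan([-.165,.098,.016],tilt(0.14))
c=snap('side','side1')
cr=cv2.resize(c['frame'][160:310,220:370],None,fx=4,fy=4,interpolation=cv2.INTER_CUBIC); cv2.imwrite('pics/crops1.png',cr[:,:,::-1])"
```

```text
t 4.8 W [0.466  0.1849 0.0483] S mm [-166.    95.8   48.3] F_S [-0.43  0.18  0.48] op 0.502
axes in S (cols x y z)
 [[ 0.991  0.136  0.001]
 [-0.001 -0.003  1.   ]
 [ 0.136 -0.991 -0.003]] q [ 0.28  0.19 -0.62  0.64 -0.06  0.43]
shift mm [-3.4 32.1  2.3]
rot [ 0.003 -0.001 -0.004]
```

View pics/crops1.png

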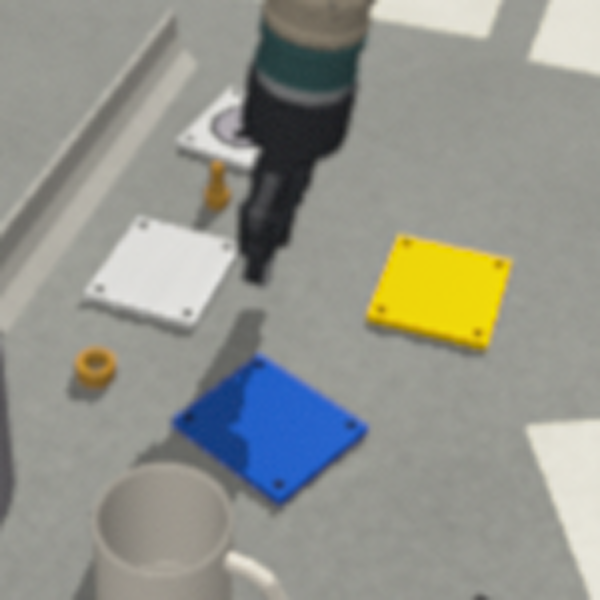

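The gripper, at about (255,275) in the crop, is behind the plate's rear edge with a clear gap. I'm lowering it to feel for the desk.

>>> step_arm --motion '[{"x": -2,"y": 15,"z": 2,"wx": 0,"wy": 0,"wz": 0,"fingers": 0},{"x": -1,"y": 11,"z": 0,"wx": 0,"wy": 0,"wz": 0,"fingers": 0},{"x": 0,"y": 2,"z": 0,"wx": 0,"wy": 0,"wz": 0,"fingers": 0},{"x": 0,"y": 2,"z": 0,"wx": 0,"wy": 0,"wz": 0,"fingers": 0},{"x": 0,"y": 0,"z": 0,"wx": 0,"wy": 0,"wz": 0,"fingers": 0}]'

```text
time: 5.35
tool_pos: [0.4697, 0.1873, 0.0204]
ee_rot: [0.707, -0.004, 0.103, -0.699]
ft_force: [0.8, 0.2, -0.3]
opening: 0.498
```

>>> step_arm --motion '[{"x": 0,"y": 1,"z": 0,"wx": 0,"wy": 0,"wz": 0,"fingers": 0},{"x": 0,"y": 1,"z": 0,"wx": 0,"wy": 0,"wz": 0,"fingers": 0}]'

```text
time: 5.55
tool_pos: [0.4699, 0.1872, 0.0183]
ee_rot: [0.707, -0.004, 0.103, -0.699]
ft_force: [-0.3, 0.2, -0.3]
opening: 0.498
```

>>> step_arm --motion '[{"x": 0,"y": -1,"z": 0,"wx": 0,"wy": 0,"wz": 0.09,"fingers": 0},{"x": 0,"y": 1,"z": 0,"wx": 0,"wy": 0,"wz": 0,"fingers": 0},{"x": 0,"y": 1,"z": 0,"wx": 0,"wy": 0,"wz": 0,"fingers": 0},{"x": 0,"y": 1,"z": 0,"wx": 0,"wy": 0,"wz": 0,"fingers": 0}]'

```text
time: 5.95
tool_pos: [0.4689, 0.187, 0.0156]
ee_rot: [0.707, -0.036, 0.072, -0.703]
ft_force: [-0.7, -0.3, -0.5]
opening: 0.497
```

>>> step_arm --motion '[{"x": 0,"y": 1,"z": 0,"wx": 0,"wy": 0,"wz": 0,"fingers": 0},{"x": 0,"y": 0,"z": 0,"wx": 0,"wy": 0,"wz": 0,"fingers": 0}]'

```text
time: 6.15
tool_pos: [0.4687, 0.187, 0.0145]
ee_rot: [0.707, -0.036, 0.071, -0.703]
ft_force: [-0.1, -0.1, 0.5]
opening: 0.499
```

>>> step_arm --motion '[{"x": 0,"y": 1,"z": 0,"wx": 0,"wy": 0,"wz": 0,"fingers": 0},{"x": 0,"y": 0,"z": 0,"wx": 0,"wy": 0,"wz": 0,"fingers": 0}]'

```text
time: 6.35
tool_pos: [0.4693, 0.1871, 0.0137]
ee_rot: [0.707, -0.036, 0.071, -0.703]
ft_force: [-0.6, -0.5, -0.6]
opening: 0.5
```

>>> step_arm --motion '[{"x": 0,"y": 1,"z": 0,"wx": 0,"wy": 0,"wz": 0,"fingers": 0},{"x": 0,"y": 1,"z": 0,"wx": 0,"wy": 0,"wz": 0,"fingers": 0}]'

```text
time: 6.55
tool_pos: [0.4699, 0.1872, 0.0123]
ee_rot: [0.707, -0.036, 0.072, -0.703]
ft_force: [-4.4, -1.1, 13.1]
opening: 0.499
```

>>> step_arm --motion '[{"x": 0,"y": 1,"z": 0,"wx": 0,"wy": 0,"wz": 0,"fingers": 0}]'

```text
time: 6.65
tool_pos: [0.4699, 0.1872, 0.0122]
ee_rot: [0.707, -0.036, 0.071, -0.703]
ft_force: [-6.0, -1.2, 21.5]
opening: 0.503
```

>>> step_arm --motion '[{"x": 0,"y": 1,"z": 0,"wx": 0,"wy": 0,"wz": 0,"fingers": 0}]'

```text
time: 6.75
tool_pos: [0.4699, 0.1872, 0.0121]
ee_rot: [0.707, -0.036, 0.071, -0.703]
ft_force: [-8.6, -2.7, 29.7]
opening: 0.502
```

```bash
python3 -c "
from g import *
st()
c=snap('side','side2')
cr=cv2.resize(c['frame'][200:280,230:330],None,fx=6,fy=6,interpolation=cv2.INTER_CUBIC); cv2.imwrite('pics/crops2.png',cr[:,:,::-1])"
```

```text
t 6.75 W [0.4699 0.1872 0.0121] S mm [-162.5   98.7   12.1] F_S [-8.1  -3.99 29.69] op 0.502
axes in S (cols x y z)
 [[ 0.999  0.05   0.001]
 [-0.001 -0.001  1.   ]
 [ 0.05  -0.999 -0.001]] q [ 0.26  0.29 -0.58  0.66 -0.02  0.42]
```

View pics/crops2.png

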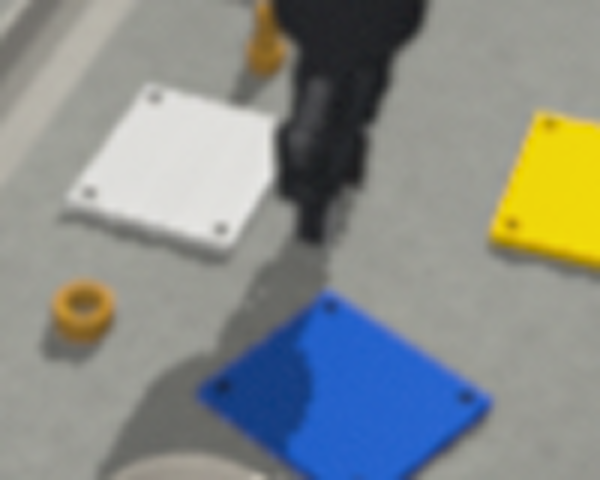

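Contact with the desk came at TCP z ≈ 12.4 mm. I'm raising just clear of it, then pushing forward along the stop's x.

>>> step_arm --motion '[{"x": 0,"y": -3.6,"z": 0,"wx": 0,"wy": 0,"wz": 0,"fingers": 0},{"x": 0,"y": 0,"z": 0,"wx": 0,"wy": 0,"wz": 0,"fingers": 0},{"x": 5,"y": 0.25,"z": 0,"wx": 0,"wy": 0,"wz": 0,"fingers": 0},{"x": 5,"y": 0.25,"z": 0,"wx": 0,"wy": 0,"wz": 0,"fingers": 0},{"x": 5,"y": 0.25,"z": 0,"wx": 0,"wy": 0,"wz": 0,"fingers": 0},{"x": 5,"y": 0.25,"z": 0,"wx": 0,"wy": 0,"wz": 0,"fingers": 0},{"x": 4,"y": 0.2,"z": 0,"wx": 0,"wy": 0,"wz": 0,"fingers": 0},{"x": 4,"y": 0.2,"z": 0,"wx": 0,"wy": 0,"wz": 0,"fingers": 0},{"x": 4,"y": 0.2,"z": 0,"wx": 0,"wy": 0,"wz": 0,"fingers": 0},{"x": 4,"y": 0.2,"z": 0,"wx": 0,"wy": 0,"wz": 0,"fingers": 0}]'

```text
time: 7.8
tool_pos: [0.5054, 0.1816, 0.0133]
ee_rot: [0.707, -0.037, 0.071, -0.703]
ft_force: [-1.4, -0.0, 0.7]
opening: 0.496
```

```bash
python3 -c "
from g import *
st()
c=snap('top','top3');
cr=cv2.resize(c['frame'][140:260,150:310],None,fx=4,fy=4,interpolation=cv2.INTER_CUBIC); cv2.imwrite('pics/crop3.png',cr[:,:,::-1])"
```

```text
t 7.8 W [0.5054 0.1816 0.0133] S mm [-126.6   98.4   13.3] F_S [-1.43 -0.25  0.68] op 0.496
axes in S (cols x y z)
 [[ 0.999  0.05   0.001]
 [-0.001 -0.001  1.   ]
 [ 0.05  -0.999 -0.001]] q [ 0.23  0.33 -0.51  0.68 -0.02  0.39]
```

View pics/crop3.png

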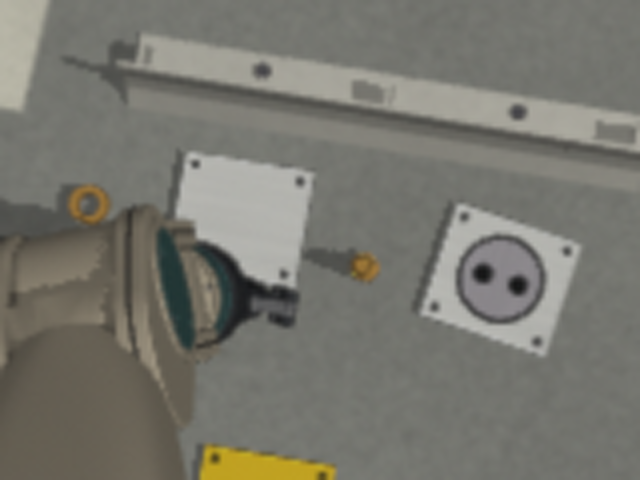

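The plate's leading edge is at crop y≈155–175, square to the stop, and the fingers have reached its rear edge. I'm continuing the push.

>>> step_arm --motion '[{"x": 4,"y": 0.2,"z": 0,"wx": 0,"wy": 0,"wz": 0,"fingers": 0},{"x": 4,"y": 0.2,"z": 0,"wx": 0,"wy": 0,"wz": 0,"fingers": 0},{"x": 4,"y": 0.2,"z": 0,"wx": 0,"wy": 0,"wz": 0,"fingers": 0},{"x": 4,"y": 0.2,"z": 0,"wx": 0,"wy": 0,"wz": 0,"fingers": 0},{"x": 3,"y": 0.15,"z": 0,"wx": 0,"wy": 0,"wz": 0,"fingers": 0},{"x": 3,"y": 0.15,"z": 0,"wx": 0,"wy": 0,"wz": 0,"fingers": 0},{"x": 3,"y": 0.15,"z": 0,"wx": 0,"wy": 0,"wz": 0,"fingers": 0}]'

```text
time: 8.55
tool_pos: [0.5302, 0.1778, 0.0135]
ee_rot: [0.707, -0.036, 0.072, -0.703]
ft_force: [-0.5, 0.2, 0.1]
opening: 0.495
```

>>> step_arm --motion '[{"x": 3,"y": 0.15,"z": 0,"wx": 0,"wy": 0,"wz": 0,"fingers": 0},{"x": 3,"y": 0.15,"z": 0,"wx": 0,"wy": 0,"wz": 0,"fingers": 0},{"x": 3,"y": 0.15,"z": 0,"wx": 0,"wy": 0,"wz": 0,"fingers": 0},{"x": 3,"y": 0.15,"z": 0,"wx": 0,"wy": 0,"wz": 0,"fingers": 0},{"x": 3,"y": 0.15,"z": 0,"wx": 0,"wy": 0,"wz": 0,"fingers": 0}]'

```text
time: 9.05
tool_pos: [0.545, 0.1755, 0.0133]
ee_rot: [0.707, -0.036, 0.071, -0.703]
ft_force: [-1.2, 0.1, -0.6]
opening: 0.502
```

```bash
python3 -c "
from g import *
st()
c=snap('side','side4')
cr=cv2.resize(c['frame'][150:300,190:340],None,fx=4,fy=4,interpolation=cv2.INTER_CUBIC); cv2.imwrite('pics/crops4.png',cr[:,:,::-1])"
```

```text
t 9.05 W [0.545  0.1755 0.0133] S mm [-86.5  98.4  13.3] F_S [-1.16 -0.08 -0.63] op 0.502
axes in S (cols x y z)
 [[ 0.999  0.05   0.001]
 [-0.001 -0.001  1.   ]
 [ 0.05  -0.999 -0.001]] q [ 0.21  0.38 -0.43  0.71 -0.02  0.36]
```

View pics/crops4.png

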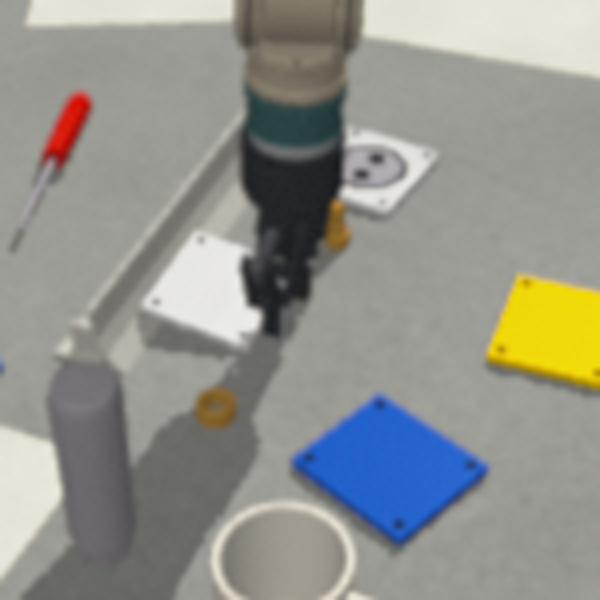

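The leading edge is riding up the face at crop (170,270), and the nut and nipple are clear. I'm continuing slowly.

>>> step_arm --motion '[{"x": 3,"y": 0.15,"z": 0,"wx": 0,"wy": 0,"wz": 0,"fingers": 0},{"x": 3,"y": 0.15,"z": 0,"wx": 0,"wy": 0,"wz": 0,"fingers": 0},{"x": 3,"y": 0.15,"z": 0,"wx": 0,"wy": 0,"wz": 0,"fingers": 0},{"x": 3,"y": 0.15,"z": 0,"wx": 0,"wy": 0,"wz": 0,"fingers": 0},{"x": 3,"y": 0.15,"z": 0,"wx": 0,"wy": 0,"wz": 0,"fingers": 0},{"x": 3,"y": 0.15,"z": 0,"wx": 0,"wy": 0,"wz": 0,"fingers": 0}]'

```text
time: 9.7
tool_pos: [0.5614, 0.1727, 0.0128]
ee_rot: [0.707, -0.037, 0.071, -0.703]
ft_force: [-3.1, 1.4, -1.4]
opening: 0.5
```

>>> step_arm --motion '[{"x": 3,"y": 0.15,"z": 0,"wx": 0,"wy": 0,"wz": 0,"fingers": 0},{"x": 3,"y": 0.15,"z": 0,"wx": 0,"wy": 0,"wz": 0,"fingers": 0},{"x": 3,"y": 0.15,"z": 0,"wx": 0,"wy": 0,"wz": 0,"fingers": 0},{"x": 3,"y": 0.15,"z": 0,"wx": 0,"wy": 0,"wz": 0,"fingers": 0},{"x": 3,"y": 0.15,"z": 0,"wx": 0,"wy": 0,"wz": 0,"fingers": 0}]'

```text
time: 10.2
tool_pos: [0.5785, 0.1705, 0.0139]
ee_rot: [0.707, -0.036, 0.072, -0.703]
ft_force: [-1.5, -0.1, -0.1]
opening: 0.497
```

>>> step_arm --motion '[{"x": 3,"y": 0.15,"z": 0,"wx": 0,"wy": 0,"wz": 0,"fingers": 0},{"x": 3,"y": 0.15,"z": 0,"wx": 0,"wy": 0,"wz": 0,"fingers": 0},{"x": 3,"y": 0.15,"z": 0,"wx": 0,"wy": 0,"wz": 0,"fingers": 0}]'

```text
time: 10.5
tool_pos: [0.5867, 0.1691, 0.0135]
ee_rot: [0.707, -0.036, 0.072, -0.703]
ft_force: [-0.6, 0.4, -0.3]
opening: 0.499
```

```bash
python3 -c "
from g import *
st()
c=snap('side','side5')
cr=cv2.resize(c['frame'][150:300,190:340],None,fx=4,fy=4,interpolation=cv2.INTER_CUBIC); cv2.imwrite('pics/crops5.png',cr[:,:,::-1])"
```

```text
t 10.5 W [0.5867 0.1691 0.0135] S mm [-44.3  98.4  13.5] F_S [-0.71  0.35 -0.28] op 0.499
axes in S (cols x y z)
 [[ 0.999  0.05   0.001]
 [-0.001 -0.001  1.   ]
 [ 0.05  -0.999 -0.001]] q [ 0.18  0.44 -0.34  0.74 -0.02  0.34]
```

View pics/crops5.png

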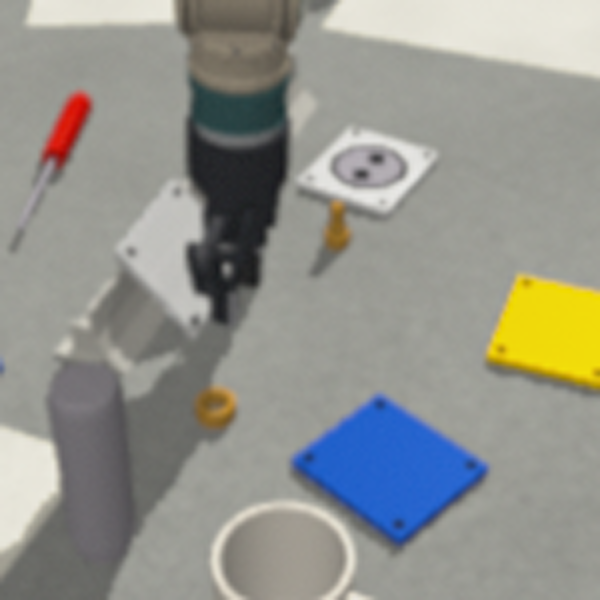

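The plate leans about 40°, with its near upper corner at (130,250). I'm continuing to the toe.

>>> step_arm --motion '[{"x": 3,"y": 0.15,"z": 0,"wx": 0,"wy": 0,"wz": 0,"fingers": 0},{"x": 3,"y": 0.15,"z": 0,"wx": 0,"wy": 0,"wz": 0,"fingers": 0},{"x": 3,"y": 0.15,"z": 0,"wx": 0,"wy": 0,"wz": 0,"fingers": 0},{"x": 2,"y": 0.1,"z": 0,"wx": 0,"wy": 0,"wz": 0,"fingers": 0},{"x": 2,"y": 0.1,"z": 0,"wx": 0,"wy": 0,"wz": 0,"fingers": 0},{"x": 2,"y": 0.1,"z": 0,"wx": 0,"wy": 0,"wz": 0,"fingers": 0},{"x": 2,"y": 0.1,"z": 0,"wx": 0,"wy": 0,"wz": 0,"fingers": 0}]'

```text
time: 11.25
tool_pos: [0.6034, 0.1666, 0.0135]
ee_rot: [0.707, -0.036, 0.072, -0.703]
ft_force: [-1.5, 0.1, 0.1]
opening: 0.502
```

>>> step_arm --motion '[{"x": 2,"y": 0.1,"z": 0,"wx": 0,"wy": 0,"wz": 0,"fingers": 0},{"x": 2,"y": 0.1,"z": 0,"wx": 0,"wy": 0,"wz": 0,"fingers": 0},{"x": 0,"y": 0,"z": 0,"wx": 0,"wy": 0,"wz": 0,"fingers": 0}]'

```text
time: 11.55
tool_pos: [0.6077, 0.1659, 0.0136]
ee_rot: [0.707, -0.036, 0.072, -0.703]
ft_force: [-0.0, 0.8, -0.5]
opening: 0.501
```

```bash
python3 -c "
from g import *
st()
c=snap('side','side6')
cr=cv2.resize(c['frame'][150:300,190:340],None,fx=4,fy=4,interpolation=cv2.INTER_CUBIC); cv2.imwrite('pics/crops6.png',cr[:,:,::-1])"
```

```text
t 11.55 W [0.6077 0.1659 0.0136] S mm [-23.   98.4  13.6] F_S [-0.15  0.76 -0.55] op 0.501
axes in S (cols x y z)
 [[ 0.999  0.051  0.001]
 [-0.001 -0.001  1.   ]
 [ 0.051 -0.999 -0.001]] q [ 0.17  0.46 -0.3   0.76 -0.02  0.32]
```

View pics/crops6.png

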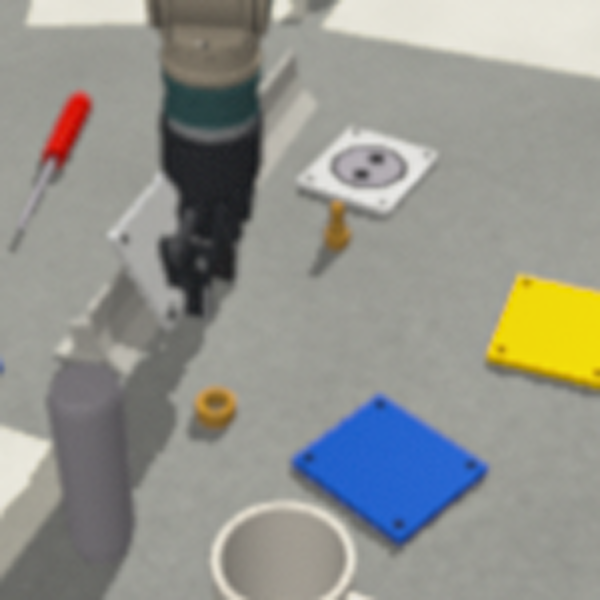

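>>> step_arm --motion '[{"x": 1.5,"y": 0.08,"z": 0,"wx": 0,"wy": 0,"wz": 0,"fingers": 0},{"x": 1.5,"y": 0.08,"z": 0,"wx": 0,"wy": 0,"wz": 0,"fingers": 0},{"x": 0,"y": 0,"z": 0,"wx": 0,"wy": 0,"wz": 0,"fingers": 0}]'

```text
time: 11.9
tool_pos: [0.6104, 0.1654, 0.0135]
ee_rot: [0.707, -0.036, 0.072, -0.703]
ft_force: [-0.1, 0.2, -0.3]
opening: 0.496
```

>>> step_arm --motion '[{"x": 1,"y": 0.05,"z": 0,"wx": 0,"wy": 0,"wz": 0,"fingers": 0},{"x": 1,"y": 0.05,"z": 0,"wx": 0,"wy": 0,"wz": 0,"fingers": 0},{"x": 0,"y": 0,"z": 0,"wx": 0,"wy": 0,"wz": 0,"fingers": 0}]'

```text
time: 12.2
tool_pos: [0.6123, 0.1651, 0.0134]
ee_rot: [0.707, -0.036, 0.072, -0.703]
ft_force: [-0.5, 0.4, -0.2]
opening: 0.501
```

```bash
python3 -c "
from g import *
st()
c=snap('side','side7')
cr=cv2.resize(c['frame'][180:260,200:300],None,fx=7,fy=7,interpolation=cv2.INTER_CUBIC); cv2.imwrite('pics/crops7.png',cr[:,:,::-1])"
```

```text
t 12.2 W [0.6123 0.1651 0.0134] S mm [-18.4  98.4  13.4] F_S [-0.57  0.37 -0.17] op 0.501
axes in S (cols x y z)
 [[ 0.999  0.05   0.001]
 [-0.001 -0.001  1.   ]
 [ 0.05  -0.999 -0.001]] q [ 0.17  0.47 -0.29  0.77 -0.02  0.32]
```

View pics/crops7.png

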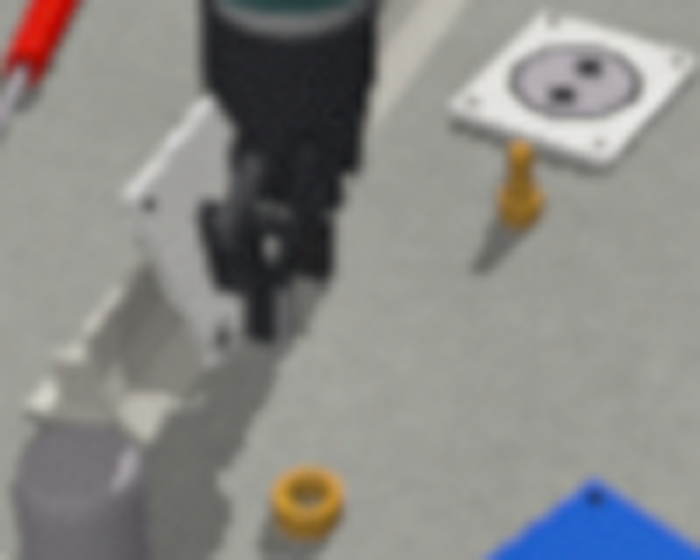

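```bash
cat >> g.py <<'E'
def onSy(c,uv,y):
    o,d=ray(c,uv); o=toS(o); d=S.T@d; return ((o+d*(y-o[1])/d[1])*1000).round(1)
E
python3 -c "
from g import *
c=dict(np.load('pics/side7.npz'))
for n,p in (('lead top edge L',(125,195)),('lead R',(135,205)),('foot',(213,360)),('foot2',(225,350)),('stoptop',(40,400))): 
  q=(200+p[0]/7,180+p[1]/7); print(n,onSy(c,q,.1475), onSy(c,q,.2))
"
```

```text
lead top edge L [ 31.6 147.5  84.8] [-1.00e-01  2.00e+02  1.31e+02]
lead R [ 27.3 147.5  80.6] [ -4.1 200.  127.2]
foot [ -3.8 147.5   3.7] [-33.  200.   55.9]
foot2 [-10.2 147.5  11.4] [-38.8 200.   63. ]
stoptop [ 88.3 147.5 -49.2] [ 52.5 200.    6.8]
```

The lead edge measures x≈31, z≈85 mm and the foot is at the toe, so the lean is about 65°. I'm backing off and checking that it stays.

>>> step_arm --motion '[{"x": -3,"y": 0,"z": 0,"wx": 0,"wy": 0,"wz": 0,"fingers": 0},{"x": -8,"y": 0,"z": 0,"wx": 0,"wy": 0,"wz": 0,"fingers": 0},{"x": -20,"y": -2,"z": 0,"wx": 0,"wy": 0,"wz": 0,"fingers": 0},{"x": -30,"y": -20,"z": 0,"wx": 0,"wy": 0,"wz": 0,"fingers": 0},{"x": 0,"y": -45,"z": 0,"wx": 0,"wy": 0,"wz": 0,"fingers": 0},{"x": 0,"y": -45,"z": 0,"wx": 0,"wy": 0,"wz": 0,"fingers": 0},{"x": 0,"y": -45,"z": 0,"wx": 0,"wy": 0,"wz": 0,"fingers": 0},{"x": 0,"y": 0,"z": 0,"wx": 0,"wy": 0,"wz": 0,"fingers": 0}]'

```text
time: 13.05
tool_pos: [0.5488, 0.1772, 0.1751]
ee_rot: [0.705, -0.031, 0.076, -0.704]
ft_force: [0.2, -0.4, -0.3]
opening: 0.502
```

```bash
python3 -c "
from g import *
st()
plan([.075,.098,.17],tilt(0))
c=snap('side','side8')
cr=cv2.resize(c['frame'][150:300,190:340],None,fx=4,fy=4,interpolation=cv2.INTER_CUBIC); cv2.imwrite('pics/crops8.png',cr[:,:,::-1])"
```

```text
t 13.05 W [0.5488 0.1772 0.1751] S mm [-83.  100.7 175.1] F_S [ 0.24 -0.37 -0.3 ] op 0.502
axes in S (cols x y z)
 [[ 0.998  0.064  0.   ]
 [-0.001  0.004  1.   ]
 [ 0.064 -0.998  0.004]] q [ 0.21  0.2  -0.28  1.03 -0.02  0.36]
shift mm [157.4  15.1  -2.6]
rot [-0.004 -0.001  0.064]
```

View pics/crops8.png

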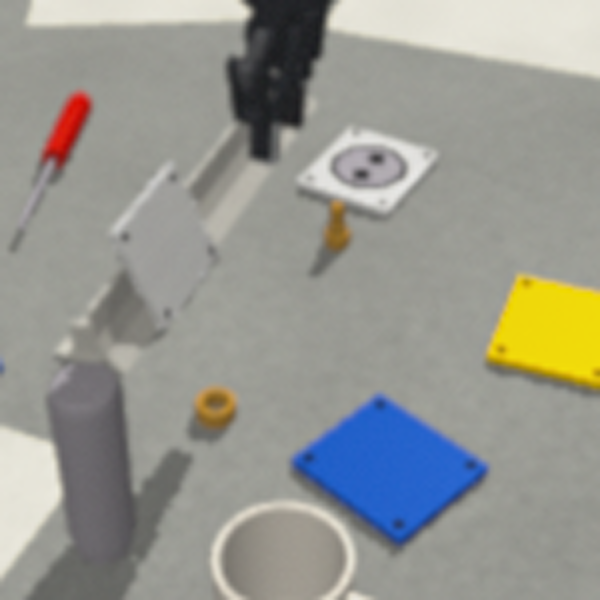

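It stays leaning on its own, with its upper corner at (125,235) and foot at (165,320). I'm going over the top to behind the stop.

>>> step_arm --motion '[{"x": 20,"y": 1,"z": 0,"wx": 0,"wy": 0,"wz": 0.064,"fingers": 0},{"x": 40,"y": 0,"z": -1,"wx": 0,"wy": 0,"wz": 0,"fingers": 0},{"x": 40,"y": 0,"z": -1,"wx": 0,"wy": 0,"wz": 0,"fingers": 0},{"x": 40,"y": 0,"z": 0,"wx": 0,"wy": 0,"wz": 0,"fingers": 0},{"x": 18,"y": 0,"z": 0,"wx": 0,"wy": 0,"wz": 0,"fingers": 0},{"x": 0,"y": 30,"z": 0,"wx": 0,"wy": 0,"wz": 0,"fingers": 0},{"x": 0,"y": 30,"z": 0,"wx": 0,"wy": 0,"wz": 0,"fingers": 0},{"x": 0,"y": 0,"z": 0,"wx": 0,"wy": 0,"wz": 0,"fingers": 0}]'

```text
time: 13.9
tool_pos: [0.6937, 0.1491, 0.0977]
ee_rot: [0.706, -0.064, 0.044, -0.704]
ft_force: [-1.3, 0.0, -0.3]
opening: 0.499
```

```bash
python3 -c "
from g import *
st()
plan([.075,.098,.072],tilt(0))
c=snap('side','side9')
cr=cv2.resize(c['frame'][150:300,190:340],None,fx=4,fy=4,interpolation=cv2.INTER_CUBIC); cv2.imwrite('pics/crops9.png',cr[:,:,::-1])"
```

```text
t 13.9 W [0.6937 0.1491 0.0977] S mm [64.5 94.8 97.7] F_S [-1.33 -0.17 -0.34] op 0.499
axes in S (cols x y z)
 [[ 1.    -0.027  0.001]
 [-0.001 -0.005  1.   ]
 [-0.027 -1.    -0.005]] q [0.12 0.54 0.03 1.1  0.   0.27]
shift mm [11.2 25.4  3.3]
rot [ 0.005 -0.001 -0.027]
```

View pics/crops9.png

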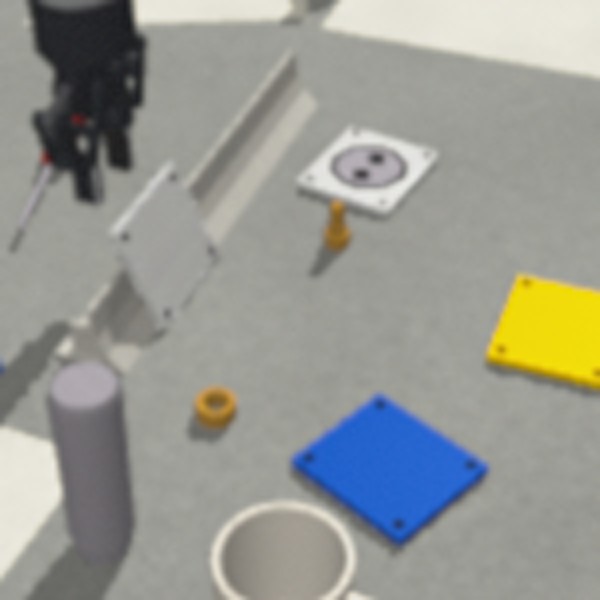

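The gripper is behind the plate and the plate still leans. I'm lowering to just above the stop's height.

>>> step_arm --motion '[{"x": 7,"y": 0,"z": 3,"wx": 0,"wy": 0,"wz": -0.027,"fingers": 0},{"x": 4,"y": 10,"z": 0,"wx": 0,"wy": 0,"wz": 0,"fingers": 0},{"x": 0,"y": 15,"z": 0,"wx": 0,"wy": 0,"wz": 0,"fingers": 0},{"x": 0,"y": 0,"z": 0,"wx": 0,"wy": 0,"wz": 0,"fingers": 0},{"x": 0,"y": 0,"z": 0,"wx": 0,"wy": 0,"wz": 0,"fingers": 0}]'

```text
time: 14.45
tool_pos: [0.7101, 0.1509, 0.0794]
ee_rot: [0.706, -0.05, 0.058, -0.704]
ft_force: [-0.5, -0.7, 0.2]
opening: 0.497
```

```bash
python3 -c "
from g import *
st()
plan([.05,.098,.072],tilt(0))
c=snap('side','side10')
cr=cv2.resize(c['frame'][170:260,180:280],None,fx=6,fy=6,interpolation=cv2.INTER_CUBIC); cv2.imwrite('pics/crops10.png',cr[:,:,::-1])"
```

```text
t 14.45 W [0.7101 0.1509 0.0794] S mm [80.4 99.2 79.4] F_S [-0.42 -0.75  0.21] op 0.497
axes in S (cols x y z)
 [[ 1.     0.011  0.001]
 [-0.001 -0.002  1.   ]
 [ 0.011 -1.    -0.002]] q [ 0.12  0.56  0.02  1.03 -0.    0.28]
shift mm [-30.5   7.1  -1.2]
rot [ 0.002 -0.001  0.011]
```

View pics/crops10.png

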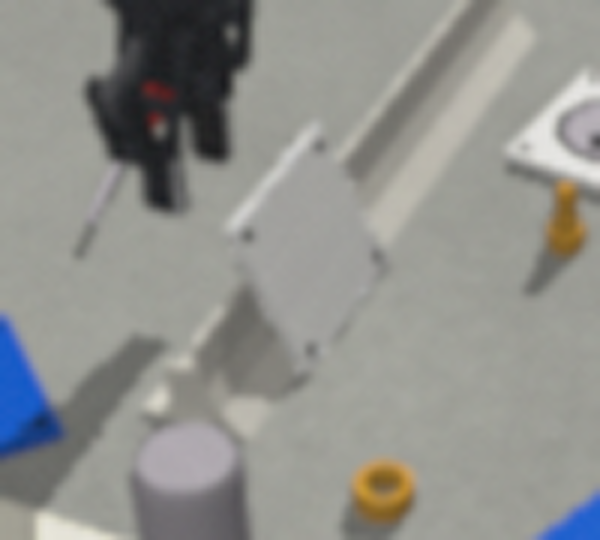

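>>> step_arm --motion '[{"x": -4,"y": 6,"z": -1,"wx": 0,"wy": 0,"wz": 0.01,"fingers": 0},{"x": -7,"y": 0,"z": 0,"wx": 0,"wy": 0,"wz": 0,"fingers": 0},{"x": -7,"y": 0,"z": 0,"wx": 0,"wy": 0,"wz": 0,"fingers": 0},{"x": -5,"y": 0,"z": 0,"wx": 0,"wy": 0,"wz": 0,"fingers": 0},{"x": 0,"y": 0,"z": 0,"wx": 0,"wy": 0,"wz": 0,"fingers": 0}]'

```text
time: 15.0
tool_pos: [0.6869, 0.1538, 0.0743]
ee_rot: [0.706, -0.053, 0.055, -0.705]
ft_force: [-0.4, -0.2, -0.6]
opening: 0.498
```

```bash
python3 -c "
from g import *
st()"
```

```text
t 15.0 W [0.6869 0.1538 0.0743] S mm [57.1 98.4 74.3] F_S [-0.33 -0.21 -0.59] op 0.498
axes in S (cols x y z)
 [[ 1.     0.002  0.001]
 [-0.001 -0.001  1.   ]
 [ 0.002 -1.    -0.001]] q [ 0.13  0.53 -0.03  1.01 -0.    0.28]
```

>>> step_arm --motion '[{"x": -4,"y": 0.5,"z": 0,"wx": 0,"wy": 0,"wz": 0,"fingers": 0},{"x": -4,"y": 0.5,"z": 0,"wx": 0,"wy": 0,"wz": 0,"fingers": 0},{"x": -4,"y": 0,"z": 0,"wx": 0,"wy": 0,"wz": 0,"fingers": 0},{"x": -4,"y": 0,"z": 0,"wx": 0,"wy": 0,"wz": 0,"fingers": 0},{"x": -4,"y": 0,"z": 0,"wx": 0,"wy": 0,"wz": 0,"fingers": 0},{"x": -4,"y": 0,"z": 0,"wx": 0,"wy": 0,"wz": 0,"fingers": 0}]'

```text
time: 15.6
tool_pos: [0.664, 0.1573, 0.0731]
ee_rot: [0.706, -0.053, 0.055, -0.705]
ft_force: [0.8, 0.3, 0.6]
opening: 0.493
```

```bash
python3 -c "
from g import *
st()
c=snap('side','side11')
cr=cv2.resize(c['frame'][170:260,180:280],None,fx=6,fy=6,interpolation=cv2.INTER_CUBIC); cv2.imwrite('pics/crops11.png',cr[:,:,::-1])"
```

```text
t 15.6 W [0.664  0.1573 0.0731] S mm [33.9 98.4 73.1] F_S [0.74 0.37 0.56] op 0.493
axes in S (cols x y z)
 [[ 1.     0.003  0.001]
 [-0.001 -0.001  1.   ]
 [ 0.003 -1.    -0.001]] q [ 0.14  0.5  -0.09  0.98 -0.    0.29]
```

View pics/crops11.png

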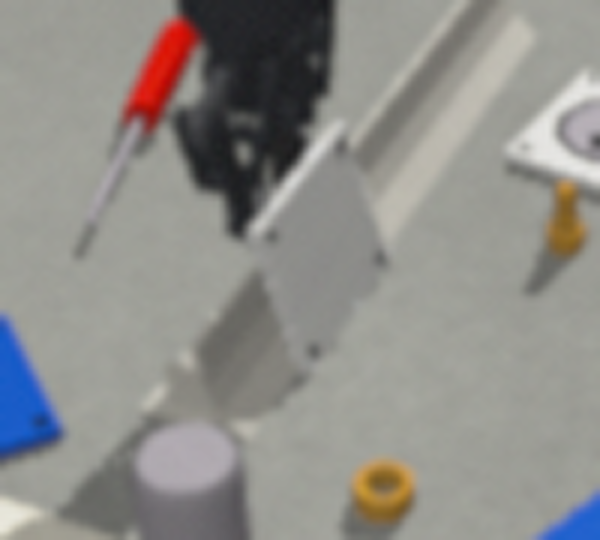

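The plate is being raised, its foot still at (310,365). I'm pushing it past upright.

>>> step_arm --motion '[{"x": -4,"y": 0,"z": 0,"wx": 0,"wy": 0,"wz": 0,"fingers": 0},{"x": -4,"y": 0,"z": 0,"wx": 0,"wy": 0,"wz": 0,"fingers": 0},{"x": -4,"y": 0,"z": 0,"wx": 0,"wy": 0,"wz": 0,"fingers": 0},{"x": -4,"y": 0,"z": 0,"wx": 0,"wy": 0,"wz": 0,"fingers": 0},{"x": -4,"y": 0,"z": 0,"wx": 0,"wy": 0,"wz": 0,"fingers": 0}]'

```text
time: 16.15
tool_pos: [0.6441, 0.1603, 0.0729]
ee_rot: [0.706, -0.053, 0.055, -0.705]
ft_force: [-0.3, 0.5, 0.4]
opening: 0.498
```

>>> step_arm --motion '[{"x": -4,"y": 0,"z": 0,"wx": 0,"wy": 0,"wz": 0,"fingers": 0},{"x": -4,"y": 0,"z": 0,"wx": 0,"wy": 0,"wz": 0,"fingers": 0},{"x": -4,"y": 0,"z": 0,"wx": 0,"wy": 0,"wz": 0,"fingers": 0},{"x": -4,"y": 0,"z": 0,"wx": 0,"wy": 0,"wz": 0,"fingers": 0}]'

```text
time: 16.55
tool_pos: [0.6284, 0.1627, 0.073]
ee_rot: [0.706, -0.053, 0.055, -0.705]
ft_force: [-0.3, 0.7, 0.4]
opening: 0.498
```

```bash
python3 -c "
from g import *
st()
c=snap('side','side12')
cr=cv2.resize(c['frame'][170:260,180:280],None,fx=6,fy=6,interpolation=cv2.INTER_CUBIC); cv2.imwrite('pics/crops12.png',cr[:,:,::-1])"
```

```text
t 16.55 W [0.6284 0.1627 0.073 ] S mm [-2.1 98.5 73. ] F_S [-0.44  0.64  0.39] op 0.498
axes in S (cols x y z)
 [[ 1.     0.003  0.001]
 [-0.001 -0.001  1.   ]
 [ 0.003 -1.    -0.001]] q [ 0.15  0.45 -0.17  0.95 -0.    0.31]
```

View pics/crops12.png

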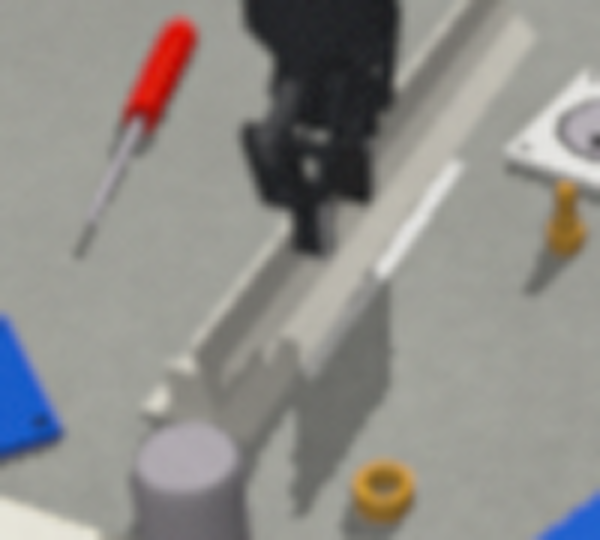

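The plate is caught mid-fall towards the robot, its leading edge at (420,220) and clear of the fingers. I'm rising away.

>>> step_arm --motion '[{"x": 0,"y": 0,"z": 0,"wx": 0,"wy": 0,"wz": 0,"fingers": 0},{"x": 0,"y": -20,"z": 0,"wx": 0,"wy": 0,"wz": 0,"fingers": 0},{"x": 0,"y": -40,"z": 0,"wx": 0,"wy": 0,"wz": 0,"fingers": 0},{"x": 0,"y": -40,"z": 0,"wx": 0,"wy": 0,"wz": 0,"fingers": 0},{"x": 0,"y": -40,"z": 0,"wx": 0,"wy": 0,"wz": 0,"fingers": 0},{"x": -40,"y": 0,"z": -40,"wx": 0,"wy": 0,"wz": 0,"fingers": 0},{"x": -40,"y": 0,"z": -40,"wx": 0,"wy": 0,"wz": 0,"fingers": 0},{"x": -40,"y": 0,"z": -40,"wx": 0,"wy": 0,"wz": 0,"fingers": 0},{"x": -40,"y": 0,"z": -40,"wx": 0,"wy": 0,"wz": 0,"fingers": 0},{"x": 0,"y": 0,"z": 0,"wx": 0,"wy": 0,"wz": 0,"fingers": 0}]'

```text
time: 17.6
tool_pos: [0.4604, 0.0428, 0.2112]
ee_rot: [0.706, -0.056, 0.054, -0.704]
ft_force: [0.9, -0.3, 0.0]
opening: 0.501
```

```bash
python3 -c "
from g import *
st()
c=snap('side','side13');t=snap('top','top13')
a=cv2.resize(c['frame'][150:300,170:370],None,fx=3,fy=3); b=cv2.resize(t['frame'][130:260,150:350],None,fx=3,fy=3)
cv2.imwrite('pics/c13a.png',a[:,:,::-1]);cv2.imwrite('pics/c13b.png',b[:,:,::-1])"
```

```text
t 17.6 W [0.4604 0.0428 0.2112] S mm [-150.1  -45.6  211.2] F_S [ 0.95 -0.18  0.04] op 0.501
axes in S (cols x y z)
 [[ 1.    -0.004  0.004]
 [-0.004 -0.003  1.   ]
 [-0.004 -1.    -0.003]] q [-0.05  0.01 -0.41  1.15 -0.    0.11]
```

View pics/c13a.png

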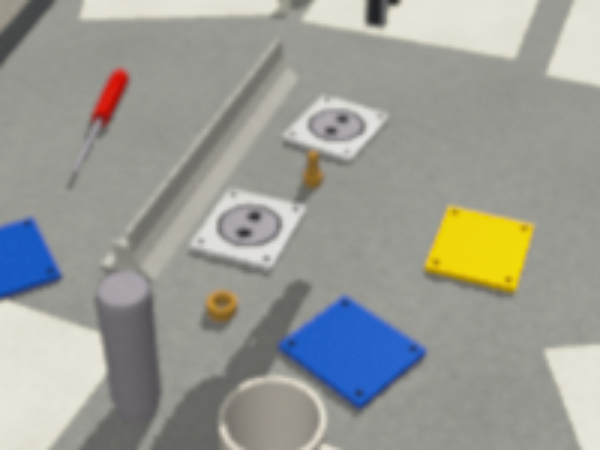

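View pics/c13b.png

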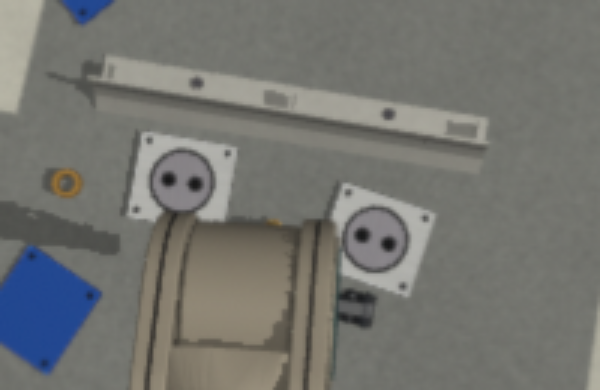

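```bash
python3 -c "
from g import *
t=dict(np.load('pics/top13.npz'));s=dict(np.load('pics/side13.npz'))
print('plate',toS(onz(t,(150+182/3,130+181/3),.008)),'side',toS(onz(s,(170+249/3,150+225/3),.008)))
print('other',toS(onz(t,(150+376/3,130+239/3),.008)))
for cx,cy in((205,240),(250,258),(285,212),(240,197)): print(onz(s,(170+cx/3,150+cy/3),.008).round(3),dep(s,(170+cx/3,150+cy/3)).round(4))
job_done(); print(sense()['time'])"
```

```text
plate [-0.05770587  0.09677781  0.008     ] side [-0.05886251  0.09997989  0.008     ]
other [-0.08404944 -0.10765572  0.008     ]
[0.611 0.205 0.008] [0.6107 0.2048 0.0079]
[0.559 0.222 0.008] [0.5599 0.2194 0.006 ]
[0.541 0.145 0.008] [0.5412 0.1421 0.0058]
[0.593 0.13  0.008] [0.5935 0.1291 0.0072]
the job is handed in; nothing more can be done
the job is handed in; nothing more can be done
```

The plain plate now lies flat in front of the stop, gasket side up. I pushed it along the desk with the half-open fingertips until it leaned about 65° against the stop. It stayed leaning when I let go. From behind, I then pushed its raised edge just above the stop's top until it fell towards the robot. I handed the job in about 17.7 s into the 51 s allowed.

**Last checks:**
- **Plate:** its centre is about 58 mm in front of the toe and 97–100 mm along the stop from its middle; the top and side cameras agree within about 3 mm. Depth readings near its four corners are 6–8 mm, so it is flat within measurement noise.
- **Other plate:** its measured position is within about 2 mm of where it started.
- **Other things:** the nut, shell, screwdriver and nipple look unmoved in the last side view. I did not measure them, or check the pen, mug and sealant separately.
- **Forces:** wrist readings at the end of each push move were 3.5 N or less. The largest reading was about 31 N, when I felt for the desk with the fingertips before pushing.
- **Arm:** it is clear of everything on the desk.

Nothing failed or disagreed, but the hand-in reports no verdict.

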